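# Tip spent cells into the battery return box

## Robot

A 6-joint arm with a two-finger parallel gripper is mounted at the origin on the work surface. World frame = base frame: x ahead of the robot, y to its left, z up, the work surface at z = 0. Lengths are in m, angles in rad, forces in N, time in s.
With the tool pointing down it reaches from about 0.275 to 0.875 m from the base axis. Payload 12.5 kg.
Tool frame: the origin (TCP) lies between the finger pads; the fingertips stand tip_extent ahead of it and the grasp point (between the pads) lies 2 mm behind it (tip_extent is the distance from the TCP to the fingertips, in m); z points along the fingers, y is the direction in which the jaws open and shut (so a half turn about z gives the same grasp; the last joint's range is limited). The gripper opens to 85 mm and grips with 20 to 120 N. Pads are 22 mm wide; open, the fingers measure 114 mm over their backs; the gripper's body (76 mm by 85 mm) begins 54 mm behind the grasp point. The pads swing forward as they close: fully open they stand 13 mm farther back than shut.
Start: joints at [-1.212, 0.351, 1.652, -0, 1.139, -0.085], TCP at [0.236, -0.497, 0.248] pointing down, gripper open.
Joint ranges: [-2.75, 2.75], [-0.79, 2.1], [0.01, 2.65], [-1.57, 4.71], [0.07, 3.14], [-2.87, 2.87]. Speed limits (rad/s): [2.22, 2.22, 2.79, 3.14, 3.14, 3.14].

## Interface

Orientations are given as a rotation vector (axis times angle).
In Python, from bench import * gives the robot as it stands.
- The arm moves only by the tool apply_moves, never from a script. Its argument "deltas" is a list of rows, each a list of 7 numbers: the finger opening in m, from 0 to 0.0854, then the shift along the tool's x, y, z in m, then the turn, a rotation vector about the tool's x, y, z in rad. A call has 1 to 5 rows; each row is the pose to reach, as a shift and turn from the pose commanded when the call began, along the tool's axes at that moment; what a row does not reach only later rows make up. A row lasts 1/12 s, in which the tool goes at most 41.7 mm and 7.16 degrees, less where a joint would pass 70% of its speed; a pose out of reach is approached as far as the arm can. A call with a gripper value outside its range is refused whole. The fingers move at their own pace and stop on an object; "grip_force" is the grip in N (left out, the last holds). Time passes only in rows, so rows that repeat a pose let the fingers close. It gives the time, the measured TCP pose, the force and the opening at its end, in the units of the state.
- sense(): the state, without advancing time (a new reading comes with each control period).
- snapshot(name): name is "scene" or "side" or "wrist"; returns the picture (384x512x3 uint8, red, green, blue); there is no depth.
- get_calibration(name): a dict with "intrinsics" (3x3 intrinsics, pixels), "k1" (the pictures are not rectified: a ray, as slopes to the right and down, at radius r is drawn at 1 + k1 r^2 times it, then the intrinsics apply), "pose" (4x4, takes a point from camera to world coordinates). Camera axes: x right, y down, z forward; pixel columns grow to the right and rows downward; lengths in m; the calibration is good to about 2 mm. A picture is of the moment at which its call begins: read the wrist's pose just before it. get_calibration takes no time and is no camera call; for the wrist camera it gives the pose at the moment of the call.
- sign_off(): hands the job in, once; it reports no verdict.
The state is a dict: "clock": time; "joint_pos": joint angles; "qvel": joint speeds; "joint_efforts": joint torques, N m; "tool_pos": TCP position; "eef_rot": TCP orientation; "force": force on the tool from outside, world axes, zero at the start; "torque": the same for the moment, N m; "finger_gap": finger opening in m.
Only numpy, scipy, OpenCV 4.12 (cv2) and the standard library are available. Lean on these libraries where they do the work, as an engineer would, in place of code of your own. Each camera call takes 0.05 s, during which the arm holds its last target. There are 200 camera calls.

## Task

Pick up the blue tray by its black handle and tip all three spent battery cells into the yellow return box: push the sprung flap open with the tray's lip and keep it held open with the tray until the last cell has dropped into the base of the box. Do not ram the box. Then draw the tray out so that the flap shuts, and set the tray flat back on the middle of the green mat, leaving the other things on the desk where they are.

Things in the scene. Friction and masses are not known exactly. Their poses are not given: they have to be found in the camera images.
- tray: Blue open tray, 160 mm long (x) x 80 mm (y), 4 mm walls with tops 38 mm above its underside. Origin: centre of underside; +x to the open pouring lip, rear end closed. Floor (3 mm) flat from x = -80 to +20 mm, then ramps up 12 degrees to the lip at +80 mm. 0.2 kg nominal. Loose cells lie across it: they stay in within 10 degrees of level and roll out over the lip at 35 to 45 degrees nose-down.
- tray_lip (a point): middle of the lower edge of the tray's lip, at (80, 0, 11.5) mm in the tray (x, y, z); same axes as the tray. Here the side walls reach 25 mm above the floor, higher than a lying cell.
- tray_grip (a point): centre of the tray's black upright handle plate, at (-35, 0, 75) mm in the tray; same axes. The plate is 16 mm thick (y) and 34 mm long (x), from 42 to 100 mm above the tray's underside, on a bridge over the tray; it can be gripped across its thickness with the tool leaning forward or back.
- cell1: red cylindrical battery cell, 18 mm diameter, 65 mm long, 46 g, lying crosswise in the tray; origin at its centre, its y along its length
- cell2: orange cylindrical battery cell, 18 mm diameter, 65 mm long, 46 g, lying crosswise in the tray; origin at its centre, its y along its length
- cell3: white cylindrical battery cell, 18 mm diameter, 65 mm long, 46 g, lying crosswise in the tray; origin at its centre, its y along its length
- bin: Battery return box, fixed to the desk, front to its -x. Origin: centre of the underside of its dark open-topped base, 150 mm (x) x 140 mm (y) x 100 mm tall, where cells must end. Over it a yellow head with a clear top, 162 x 152 mm, 86 mm taller than the sill (lower edge) of the slot in its front. The head is fixed 0 to 40 mm up a collar: sill 118 to 158 mm above the desk.
- slot_low (a point): Where the middle of the slot's sill would be with the head fully down: bin (-81, 0, 118) mm, on the front face. The real sill is 0 to 40 mm straight above; this is not measured and must be seen or felt, e.g. by lowering the tray's lip on to the steel ledge, level with the sill, 110 mm wide, 18 mm out from the face. Slot: 104 mm wide, 60 mm tall, 150 mm free depth behind.
- flap (a joint): black sprung flap behind the slot, 100 mm wide, 57 mm tall, hinged along the slot's upper edge 60 mm above the sill; rad, 0 shut, up to 1.4 swung inwards. Light spring: about 0.7 N at its lower edge at first, 2.6 N at 1 rad; shuts by itself. With the lip about 45 mm inside, the flap rests on the tops of the tray's side walls and cells pass below it.
- mat: green flat work mat fixed on the desk, 260 mm (its x) x 160 mm (y) x 3 mm; origin at the centre of its underside. The tray starts on it and must return to it.
- mug: bystander: green cup, 80 mm across, 100 mm tall; origin at the centre of its underside
- adapter: bystander: black power brick, 105 x 50 x 32 mm; origin at the centre of its underside
- handheld: bystander: black handheld controller with a blue screen, 85 x 150 x 28 mm; origin at the centre of its underside
- mouse: bystander: grey computer mouse, 105 x 60 x 34 mm; origin at the centre of its underside
- lens_cap: bystander: black round lens cap, 52 mm across, 24 mm tall; origin at the centre of its underside
- objective: bystander: steel microscope objective standing upright, 36 mm across, 60 mm tall; origin at the centre of its underside
Not all that is in view belongs to the job. There is more than one size of the tray; the one meant has the size given above.

How it is judged:
By the outcome, as a careful person would: the job done as asked, in the order asked, and still so for the second after the job is handed in, with the robot touching nothing.
It also fails if it takes over 61 s, if anything falls off the work surface, if the arm or the gripper's body presses on something with over 40 N, if the wrist force passes 120 N, or if a joint passes its speed limit or range.

## Working session

There is one attempt and no reset: what is moved stays moved. The work goes in short steps, Python scripts to look and compute and a tool call to move; the robot and the scene stay as the last step left them, time stands still between calls to the robot, and variables do not carry over. Pictures are saved under pics/ and viewed, about 8 in all and at most 12, crops included, and the job is handed in when it is done.

Besides the shell and the picture viewer there is one more tool, called after "Request:" as name(argument=value, ...), one argument or row to a line, values as JSON. apply_moves: Moves the arm, as the interface text tells. Its arguments: {"type":"object","properties":{"deltas":{"type":"array"},"grip_force":{"type":"number"}},"required":["deltas"]}

```bash
mkdir -p pics; ls; python3 - <<'E'
from bench import *
import cv2,numpy as np
s=sense(); print(s)
for n in ["scene","side"]:
    im=snapshot(n); cv2.imwrite(f"pics/{n}0.png",im[:,:,::-1]); c=get_calibration(n); print(n,{k:np.round(v,4).tolist() for k,v in c.items()})
a=cv2.imread("pics/scene0.png");b=cv2.imread("pics/side0.png")
cv2.imwrite("pics/sceneb.png",cv2.resize(a,(800,600),interpolation=cv2.INTER_CUBIC))
cv2.imwrite("pics/sideb.png",cv2.resize(b,(800,600),interpolation=cv2.INTER_CUBIC))
c=get_calibration("wrist");print({k:np.round(v,4).tolist() for k,v in c.items()})
E
```

```text
pics
{'clock': 0.0, 'joint_pos': array([-1.21159392e+00,  3.51279644e-01,  1.65246415e+00, -2.49771852e-05,
        1.13911461e+00, -8.45991637e-02]), 'qvel': array([ 0.00013053,  0.00042362,  0.00029436,  0.00163398, -0.0001501 ,
       -0.00042393]), 'joint_efforts': array([ 3.50591436e-04, -5.06095898e+01, -2.91407794e+01, -1.30574506e-05,
        4.50267064e-03, -1.47480841e-05]), 'tool_pos': array([ 0.23605724, -0.49639651,  0.24771942]), 'eef_rot': array([-3.06333987e+00, -6.91155667e-01,  3.07297513e-04]), 'force': array([-0.38186315, -0.39181348, -0.76119744]), 'torque': array([-0.074777  ,  0.0314005 ,  0.00846485]), 'finger_gap': 0.08525741883506668}
scene {'intrinsics': [[387.1448, 0.0, 253.034], [0.0, 387.1448, 194.6645], [0.0, 0.0, 1.0]], 'k1': -0.1341, 'pose': [[0.1456, 0.5679, -0.8101, 1.3603], [0.9892, -0.0681, 0.13, -0.2077], [0.0186, -0.8203, -0.5716, 0.748], [0.0, 0.0, 0.0, 1.0]]}
side {'intrinsics': [[489.951, 0.0, 262.4125], [0.0, 489.951, 189.8874], [0.0, 0.0, 1.0]], 'k1': -0.1768, 'pose': [[-0.9948, -0.0668, 0.0773, 0.3917], [-0.1016, 0.5644, -0.8193, 1.1179], [0.0111, -0.8228, -0.5682, 0.925], [0.0, 0.0, 0.0, 1.0]]}
{'intrinsics': [[286.1224, 0.0, 255.5936], [0.0, 286.1224, 191.5496], [0.0, 0.0, 1.0]], 'k1': -0.0487, 'pose': [[0.4304, -0.8544, -0.2913, 0.3106], [-0.9027, -0.4074, -0.1385, -0.4615], [-0.0003, 0.3226, -0.9465, 0.3722], [0.0, 0.0, 0.0, 1.0]]}
```

View pics/sceneb.png

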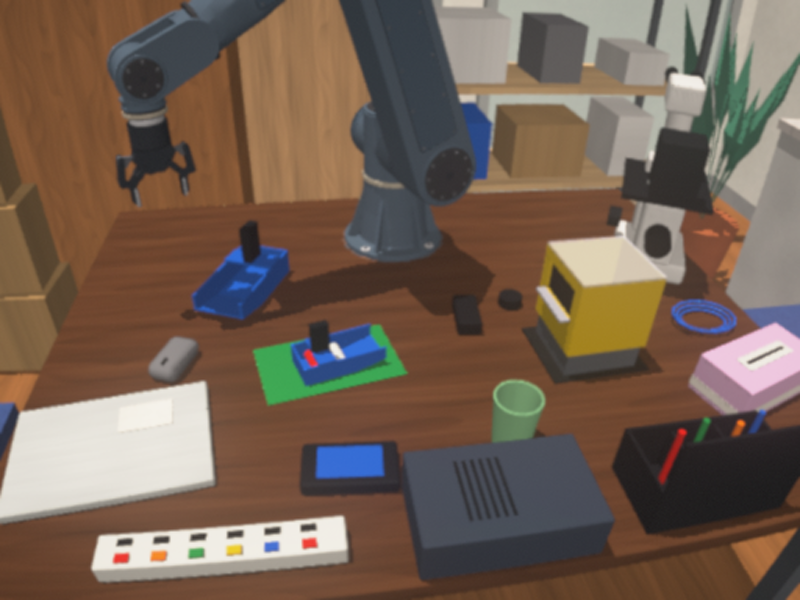

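View pics/sideb.png

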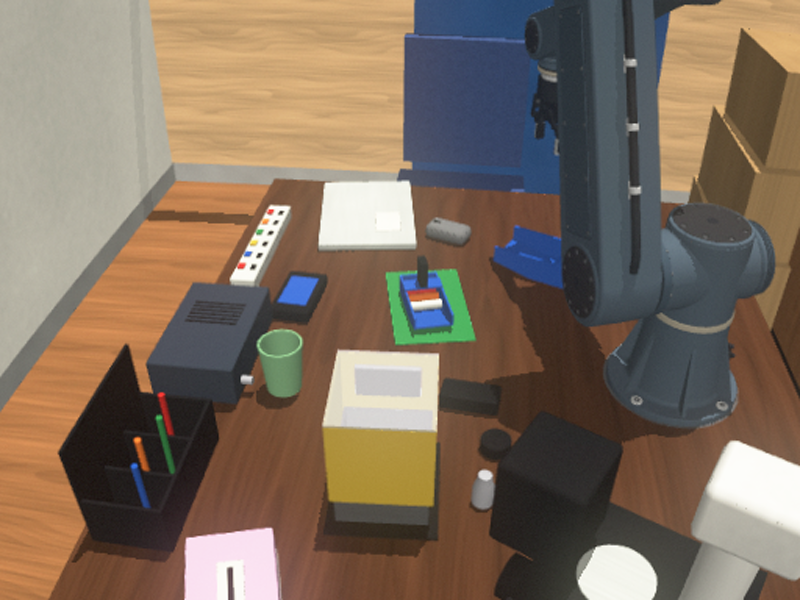

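The blue tray on the green mat holds the cells, with its lip towards the box at about (385,350) in the scene view. The other blue tray, near (240,285), is the wrong one. The box slot and ledge face the mat, at about (553,295). Next I'll make enlarged crops and work out the mat and tray poses.

```bash
cat > h.py <<'E'
import numpy as np,cv2
from scipy.spatial.transform import Rotation as R
from bench import *
def ray(cal,px):
    K=cal["intrinsics"];p=np.atleast_2d(np.asarray(px,float)).reshape(-1,1,2)
    D=np.array([cal["k1"],0,0,0,0.])
    u=cv2.undistortPointsIter(p,np.array(K),D,None,None,(3,50,1e-9))[:,0]
    P=np.array(cal["pose"]);d=np.c_[u,np.ones(len(u))]@P[:3,:3].T
    return P[:3,3],d
def onz(cal,px,z):
    o,d=ray(cal,px); return o+d*((z-o[2])/d[:,2])[:,None]
def tri(pairs):
    A=np.zeros((3,3));b=np.zeros(3)
    for cal,px in pairs:
        o,d=ray(cal,px);d=d[0]/np.linalg.norm(d[0]);M=np.eye(3)-np.outer(d,d);A+=M;b+=M@o
    x=np.linalg.solve(A,b);e=[]
    for cal,px in pairs:
        o,d=ray(cal,px);d=d[0]/np.linalg.norm(d[0]);e.append(np.linalg.norm(np.cross(x-o,d)))
    return x,max(e)
def proj(cal,X):
    P=np.linalg.inv(np.array(cal["pose"]));X=np.atleast_2d(X)@P[:3,:3].T+P[:3,3]
    return cv2.projectPoints(X,np.zeros(3),np.zeros(3),np.array(cal["intrinsics"]),np.array([cal["k1"],0,0,0,0.]))[0][:,0]
E
python3 - <<'E'
from h import *
for n in ["scene","side"]:
    im=cv2.imread(f"pics/{n}0.png");c=get_calibration(n);h=cv2.cvtColor(im,cv2.COLOR_BGR2HSV)
    m=cv2.inRange(h,(50,150,60),(75,255,255))
    k,l,st,ce=cv2.connectedComponentsWithStats(m);i=1+np.argmax(st[1:,4]);print(n,"mat",st[i])
    ys,xs=np.where(l==i);w=onz(c,np.c_[xs,ys],0.003)
    print(cv2.minAreaRect(w[:,:2].astype(np.float32)*1000))
    x0,y0,ww,hh=st[i,:4]
    b=cv2.inRange(h,(105,120,50),(125,255,255));b2=np.zeros_like(b);b2[y0-20:y0+hh+5,x0-5:x0+ww+5]=b[y0-20:y0+hh+5,x0-5:x0+ww+5]
    ys,xs=np.where(b2>0);w=onz(c,np.c_[xs,ys],0.041);print("tray z41",cv2.minAreaRect(w[:,:2].astype(np.float32)*1000))
    v=cv2.inRange(h,(0,0,0),(180,255,55))
    v2=np.zeros_like(v);v2[y0-25:y0+hh,x0:x0+ww]=v[y0-25:y0+hh,x0:x0+ww]
    k,l,st,ce=cv2.connectedComponentsWithStats(v2);i=1+np.argmax(st[1:,4]);print("handle",st[i],ce[i])
a=cv2.imread("pics/scene0.png");b=cv2.imread("pics/side0.png")
A=cv2.resize(a[145:245,335:435],(400,400),interpolation=cv2.INTER_CUBIC)
B=cv2.resize(b[215:350,195:295],(400,540),interpolation=cv2.INTER_CUBIC)
C=np.zeros((600,800,3),np.uint8);C[:400,:400]=A;C[:540,400:]=B
C[400:600,:400]=cv2.resize(a[195:245,170:270],(400,200),interpolation=cv2.INTER_CUBIC)
cv2.imwrite("pics/crop1.png",C)
E
```

```text
scene mat [ 164  209   95   49 1311]
((476.5511474609375, -193.69967651367188), (152.7191925048828, 252.78280639648438), 11.538031578063965)
tray z41 ((405.90997314453125, -217.08636474609375), (323.165771484375, 180.0531005859375), 26.177574157714844)
handle [199 206  11  19 171] [204.05847953 214.86549708]
side mat [100 266   3   3   6]
((916.4790649414062, 210.6097412109375), (6.215496063232422, 7.210982322692871), 47.95888137817383)Traceback (most recent call last):
  File "<stdin>", line 10, in <module>
  File "h.py", line 11, in onz
    o,d=ray(cal,px); return o+d*((z-o[2])/d[:,2])[:,None]
        ~~~^^^^^^^^
  File "h.py", line 7, in ray
    u=cv2.undistortPointsIter(p,np.array(K),D,None,None,(3,50,1e-9))[:,0]
      ~~~~~~~~~~~~~~~~~~~~~~~^^^^^^^^^^^^^^^^^^^^^^^^^^^^^^^^^^^^^^^
cv2.error: OpenCV(4.12.0) /io/opencv/modules/calib3d/src/undistort.dispatch.cpp:347: error: (-215:Assertion failed) CV_IS_MAT(_src) && CV_IS_MAT(_dst) && (_src->rows == 1 || _src->cols == 1) && (_dst->rows == 1 || _dst->cols == 1) && _src->cols + _src->rows - 1 == _dst->rows + _dst->cols - 1 && (CV_MAT_TYPE(_src->type) == CV_32FC2 || CV_MAT_TYPE(_src->type) == CV_64FC2) && (CV_MAT_TYPE(_dst->type) == CV_32FC2 || CV_MAT_TYPE(_dst->type) == CV_64FC2) in function 'cvUndistortPointsInternal'
```

```bash
python3 - <<'E'
from h import *
box={"scene":(160,200,262,258),"side":(243,160,307,222)}
for n in ["scene","side"]:
    im=cv2.imread(f"pics/{n}0.png");c=get_calibration(n);h=cv2.cvtColor(im,cv2.COLOR_BGR2HSV)
    x0,y0,x1,y1=box[n];k=np.zeros(h.shape[:2],np.uint8);k[y0:y1,x0:x1]=255
    for nm,lo,hi,z in [("mat",(45,110,50),(80,255,255),.003),("tray",(100,120,40),(125,255,255),.041)]:
        m=cv2.inRange(h,lo,hi)&k
        ys,xs=np.where(m>0);w=onz(c,np.c_[xs,ys],z)
        print(n,nm,len(xs),(xs.min(),xs.max(),ys.min(),ys.max()),cv2.minAreaRect(w[:,:2].astype(np.float32)*1000))
    if n=="side": v=h[150:190,255:285,2]; print(v[::2,::2])
a=cv2.imread("pics/scene0.png");b=cv2.imread("pics/side0.png")
A=cv2.resize(a[145:245,335:435],(400,400),interpolation=cv2.INTER_CUBIC)
B=cv2.resize(b[215:350,195:295],(400,540),interpolation=cv2.INTER_CUBIC)
C=np.zeros((600,800,3),np.uint8);C[:400,:400]=A;C[:540,400:]=B
C[400:600,:400]=cv2.resize(a[200:250,165:265],(400,200),interpolation=cv2.INTER_CUBIC)
cv2.imwrite("pics/crop1.png",C)
E
```

```text
scene mat 1626 (np.int64(162), np.int64(260), np.int64(208), np.int64(257)) ((475.7601318359375, -193.8043670654297), (162.83084106445312, 261.718994140625), 11.53580379486084)
scene tray 1168 (np.int64(187), np.int64(246), np.int64(208), np.int64(245)) ((498.80621337890625, -173.23558044433594), (122.5773696899414, 165.0054931640625), 15.37449836730957)
side mat 1101 (np.int64(247), np.int64(303), np.int64(173), np.int64(219)) ((478.1070251464844, -188.69290161132812), (158.7655487060547, 258.1430358886719), 11.581761360168457)
side tray 535 (np.int64(256), np.int64(289), np.int64(174), np.int64(210)) ((478.8146057128906, -154.46969604492188), (83.2374038696289, 192.18275451660156), 15.528541564941406)
[[243 243 243 243 243 233 117 119 120  89  97 100 103 106 110]
 [242 243 243 243 243 238 118 121 122  87  82  86  85  92  94]
 [243 243 242 242 243 239 117 122 122 122 118 104  79  80  83]
 [201 198 196 197 195 189 118 121 122 120 117 115 114 117 105]
 [165 164 165 165 160 158 117 121 122 120 116 115 110 117 118]
 [113 114 109 106 104 109 118 121 121 120 119 112 113 115 120]
 [126 122
[... 173 characters left out ...]
4 117]
 [125 120 114 117 115 116  73  69  70  82 113 109 113 114 117]
 [121 117 114 113 114 117  71  62  63  67 114 111 115 115 119]
 [120 115 117 116 115 116  71  64  63  65 107  99 114 116 155]
 [166 167 166 188 176 176  79  64  63  77 159 169 167 184 183]
 [165 189 152 165 171 162  73  64  63  70 145 142 189 182 183]
 [149 208 143 143 156 170  65  61  60  85 213 213 217 196 183]
 [148 183 220 224 226 221 111  63  63 102 224 224 224 219 183]
 [150 117 223 224 224 192 125  59  61 110 224 223 223 223 161]
 [149 110 224 224 214 198 135 121 122 116 139 126 118 124 192]
 [140 106 152 152 156 164 174 188 186 183 174 169 112 106 189]
 [109 107 143 149 183 182 172 182 185 190 194 198 200 102 128]]
```

View pics/crop1.png

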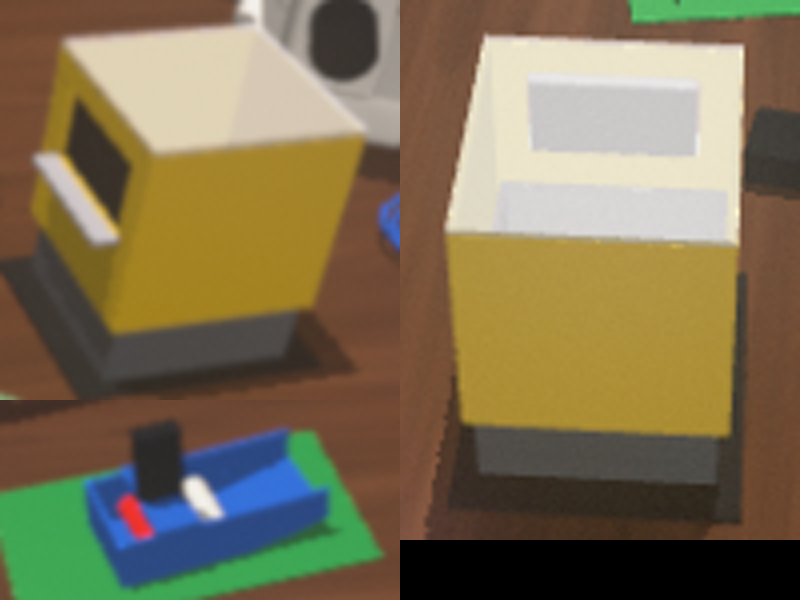

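Reading the crop: the head's top corners are clear in both views, at (62,42), (258,28), (365,133) and (155,155) in the left crop. The ledge runs from (35,158) to (118,238), and the tray lip points to the right. Next I'll triangulate the box and plan a hover over the tray.

```bash
python3 - <<'E'
from h import *
cs,cd=get_calibration("scene"),get_calibration("side")
S=lambda x,y:(335+x/4-.375,145+y/4-.375); D=lambda x,y:(195+(x-400)/4-.375,215+y/4-.375)
P={}
for n,a,b in [("FN",(155,155),(487,37)),("FF",(62,42),(745,45)),("BN",(365,133),(447,232)),("BF",(258,28),(738,242))]:
    x,e=tri([(cs,S(*a)),(cd,D(*b))]);P[n]=x;print(n,np.round(x*1000,1),"err",round(e*1000,1))
F=(P["FN"]+P["FF"])/2;B=(P["BN"]+P["BF"])/2
print("ctr",(F+B)/2,"len",np.linalg.norm(B-F),"wid",np.linalg.norm(P["FN"]-P["FF"]),np.degrees(np.arctan2(*(B-F)[1::-1])), "ywaw2",np.degrees(np.arctan2(*(P["FF"]-P["FN"])[1::-1])-np.pi/2))
# ledge in scene: intersect with vertical plane at face+18
ex=(B-F);ex[2]=0;ex/=np.linalg.norm(ex)
for n,a,off in [("ledge outer far top",(35,157),18),("ledge outer near top",(98,243),18),("ledge in near",(118,236),0),("slot top far",(78,100),0),("slot top near",(131,163),0)]:
    o,d=ray(cs,S(*a));d=d[0];p0=F-ex*off/1000;t=ex@(p0-o)/(ex@d);print(n,np.round((o+d*t)*1000,1))
s=sense();M=R.from_rotvec(s["eef_rot"]).as_matrix();print("tool",np.round(M,3))
T=np.eye(4);T[:3,:3]=M;T[:3,3]=s["tool_pos"]
print("cam in tool",np.round(np.linalg.inv(T)@get_calibration("wrist")["pose"],3))
for t in "tip_extent",:
    print(globals().get(t))
import bench;print([k for k in dir(bench) if k[0]!='_'])
E
```

```text
FN [581.9 235.  207.7] err 0.6
FF [431.1 225.8 208.6] err 0.7
BN [573.3 396.2 207.2] err 1.9
BF [423.1 387.6 207.8] err 0.7
ctr [0.50234883 0.31114263 0.20784138] len 0.16166875312401877 wid 0.15106749372993228 92.96075777959821 ywaw2 -266.5044089688259
ledge outer far top [453.6 209.7 124.8]
ledge outer near top [566.6 215.5 127.5]
ledge in near [559.7 233.2 126.8]
slot top far [468.  228.4 181.9]
slot top near [555.6 233.  184.9]
tool [[ 0.903  0.429 -0.   ]
 [ 0.429 -0.903  0.001]
 [ 0.    -0.001 -1.   ]]
cam in tool [[ 0.001 -0.947 -0.323  0.082]
 [ 1.     0.001  0.001  0.   ]
 [-0.001 -0.323  0.947 -0.124]
 [ 0.     0.     0.     1.   ]]
0.017
['Unreachable', 'get_calibration', 'sense', 'sign_off', 'snapshot', 'tip_extent']
```

```bash
cat >> h.py <<'E'
def pose(p,Rm):
    T=np.eye(4);T[:3,:3]=Rm;T[:3,3]=p;return T
def cur():
    s=sense();return pose(s["tool_pos"],R.from_rotvec(s["eef_rot"]).as_matrix())
def down(yaw,lean=0):  # tool x along heading yaw(deg), z down; lean deg = nose-down
    return (R.from_euler("z",yaw,degrees=True)*R.from_euler("y",lean,degrees=True)*R.from_euler("x",180,degrees=True)).as_matrix()
def delta(A,B):
    D=np.linalg.inv(A)@B;return np.r_[D[:3,3],R.from_matrix(D[:3,:3]).as_rotvec()]
def plan(targets,A=None,step=.038,ang=6.5,rowspercall=5):
    """print rows per call through waypoints"""
    A=cur() if A is None else A;path=[]
    P=A
    for B in targets:
        d=delta(P,B);n=int(np.ceil(max(np.linalg.norm(d[:3])/step,np.degrees(np.linalg.norm(d[3:]))/ang,1)))
        rv=R.from_matrix(P[:3,:3].T@B[:3,:3]).as_rotvec()
        for i in range(1,n+1):
            f=i/n;path.append(pose(P[:3,3]*(1-f)+B[:3,3]*f,P[:3,:3]@R.from_rotvec(rv*f).as_matrix()))
        P=B
    S=A
    for k in range(0,len(path),rowspercall):
        c=path[k:k+rowspercall];print("call",[np.round(delta(S,q),4).tolist() for q in c]);S=c[-1]
E
python3 - <<'E'
from h import *
plan([pose([.48,-.17,.25],down(105.4))])
E
```

```text
call [[0.0277, -0.0146, -0.0002, -0.0001, -0.0001, -0.1074], [0.0555, -0.0292, -0.0003, -0.0001, -0.0001, -0.2147], [0.0832, -0.0439, -0.0005, -0.0002, -0.0002, -0.3221], [0.1109, -0.0585, -0.0006, -0.0002, -0.0002, -0.4295], [0.1386, -0.0731, -0.0008, -0.0003, -0.0003, -0.5368]]
call [[0.0313, 0.0016, -0.0002, -0.0001, -0.0001, -0.1074], [0.0626, 0.0032, -0.0003, -0.0001, -0.0001, -0.2147], [0.0939, 0.0048, -0.0005, -0.0002, -0.0002, -0.3221], [0.1252, 0.0065, -0.0006, -0.0002, -0.0002, -0.4295], [0.1565, 0.0081, -0.0008, -0.0003, -0.0003, -0.5368]]
call [[0.0261, 0.0174, -0.0002, -0.0001, -0.0001, -0.1074], [0.0522, 0.0348, -0.0003, -0.0001, -0.0001, -0.2147], [0.0782, 0.0522, -0.0005, -0.0002, -0.0002, -0.3221]]
```

Request:
apply_moves(
  deltas=[
    [0.085,0.028,-0.015,0,0,0,-0.107],
    [0.085,0.056,-0.029,0,0,0,-0.215],
    [0.085,0.083,-0.044,0,0,0,-0.322],
    [0.085,0.111,-0.059,0,0,0,-0.43],
    [0.085,0.139,-0.073,0,0,0,-0.537],
  ],
)

```text
clock: 0.52
tool_pos: [0.3308, -0.3696, 0.2481]
eef_rot: [-2.767, -1.486, 0.0]
force: [0.7, -0.0, 0.1]
finger_gap: 0.0851
```

Request:
apply_moves(
  deltas=[
    [0.085,0.031,0.002,0,0,0,-0.107],
    [0.085,0.063,0.003,0,0,0,-0.215],
    [0.085,0.094,0.005,0,0,0,-0.322],
    [0.085,0.125,0.006,0,0,0,-0.43],
    [0.085,0.156,0.008,0,0,0,-0.537],
  ],
)

```text
clock: 0.93
tool_pos: [0.4243, -0.2444, 0.2481]
eef_rot: [-2.273, -2.168, 0.0]
force: [0.7, 0.2, 0.3]
finger_gap: 0.0848
```

Request:
apply_moves(
  deltas=[
    [0.085,0.026,0.017,0,0,0,-0.107],
    [0.085,0.052,0.035,0,0,0,-0.215],
    [0.085,0.078,0.052,0,0,0,-0.322],
    [0.085,0.078,0.052,0,0,0,-0.322],
    [0.085,0.078,0.052,0,0,0,-0.322],
  ],
)

```text
clock: 1.35
tool_pos: [0.4802, -0.1697, 0.248]
eef_rot: [-1.901, -2.501, 0.0]
force: [-0.3, -1.3, -0.3]
finger_gap: 0.0847
```

```bash
python3 - <<'E'
from h import *
s=sense();print(s["clock"],s["tool_pos"],s["joint_pos"])
c=get_calibration("wrist");im=snapshot("wrist")[:,:,::-1];cv2.imwrite("pics/w1.png",im);np.save("w1.npy",c["pose"])
cv2.imwrite("pics/w1b.png",cv2.resize(im,(800,600),interpolation=cv2.INTER_CUBIC))
E
```

```text
1.35 [ 0.48022736 -0.16972381  0.24796171] [-4.31101073e-01  2.77617347e-01  1.75491787e+00 -9.84453757e-05
  1.10970595e+00 -7.02082119e-01]
```

View pics/w1b.png

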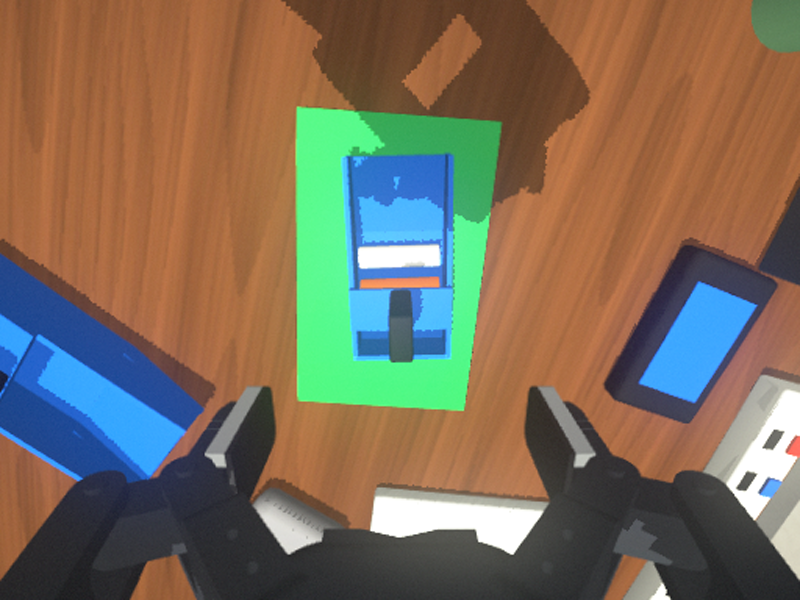

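```bash
python3 - <<'E'
from h import *
c=get_calibration("wrist");c["pose"]=np.load("w1.npy")
im=cv2.imread("pics/w1.png");h=cv2.cvtColor(im,cv2.COLOR_BGR2HSV)
f=lambda a:[(x*.64-.18,y*.64-.18) for x,y in a]
q=onz(c,f([(345,156),(454,155),(452.5,359),(353,359)]),.041)*1000;print(np.round(q,1))
fr=(q[0]+q[1])/2;re=(q[2]+q[3])/2;L=fr-re;ctr=(fr+re)/2
print("tray ctr",ctr,"len",np.linalg.norm(L),"w",np.linalg.norm(q[0]-q[1]),np.linalg.norm(q[2]-q[3]),"yaw",np.degrees(np.arctan2(L[1],L[0])), "yaw sides",[np.degrees(np.arctan2(*(a-b)[1::-1])) for a,b in((q[0],q[3]),(q[1],q[2]))])
m=onz(c,f([(297,107),(501,122),(464,410),(297,402)]),.003)*1000;print("mat",np.round(m,1),m.mean(0))
Lm=(m[0]+m[1]-m[2]-m[3])/2;print(np.linalg.norm(Lm),np.degrees(np.arctan2(Lm[1],Lm[0])))
v=h[:,:,2];roi=np.zeros_like(v);roi[184:234,240:270]=255
k=cv2.inRange(h,(0,0,0),(180,255,90))&roi;ys,xs=np.where(k>0);
n,l,st,ce=cv2.connectedComponentsWithStats(k);i=1+np.argmax(st[1:,4]);print(st[i])
for a in [(389.5,361),(412,361)]: print("handle top rear",onz(c,f([a]),.103)*1000)
y=np.radians(np.degrees(np.arctan2(L[1],L[0])));print("grip",ctr[:2]+ -35*np.array([np.cos(y),np.sin(y)]), "rear of handle top exp",ctr[:2]-52*np.array([np.cos(y),np.sin(y)]))
E
```

```text
[[ 421.3 -105.9   41. ]
 [ 495.6  -84.5   41. ]
 [ 543.3 -237.2   41. ]
 [ 464.5 -259.1   41. ]]
tray ctr [ 481.18329218 -171.68034918   41.        ] len 159.54802030215015 w 77.30389816340119 81.7305015696342 yaw 106.55050839716495 yaw sides [np.float64(105.75545994806609), np.float64(107.3418964174247)]
mat [[ 373.   -82.2    3. ]
 [ 527.7  -50.3    3. ]
 [ 580.4 -302.6    3. ]
 [ 424.6 -337.2    3. ]] [ 476.40008244 -193.08471835    3.        ]
258.98887177779835 101.62639855724974
[263 226   1   5   5]
handle top rear [[ 487.07545975 -222.38991298  103.        ]]
handle top rear [[ 501.55981314 -218.34317005  103.        ]]
grip [ 491.15340863 -205.2302639 ] rear of handle top exp [ 495.99603663 -221.52593676]
```

```bash
python3 - <<'E'
from h import *
plan([pose([.491,-.205,.15],down(106.3)),pose([.491,-.205,.077],down(106.3))],step=.033)
E
```

```text
call [[-0.0091, 0.0004, 0.0245, -0.0002, -0.0001, -0.0039], [-0.0181, 0.0009, 0.049, -0.0003, -0.0002, -0.0078], [-0.0272, 0.0013, 0.0735, -0.0005, -0.0002, -0.0117], [-0.0362, 0.0018, 0.098, -0.0007, -0.0003, -0.0155], [-0.0362, 0.0018, 0.1223, -0.0007, -0.0003, -0.0155]]
call [[0.0, 0.0, 0.0243, 0.0, -0.0, 0.0], [0.0, 0.0, 0.0487, 0.0, -0.0, 0.0]]
```

Request:
apply_moves(
  deltas=[
    [0.085,-0.009,0.0,0.025,0,0,-0.004],
    [0.085,-0.018,0.001,0.049,0,0,-0.008],
    [0.085,-0.027,0.001,0.074,0,0,-0.012],
    [0.085,-0.036,0.002,0.098,0,0,-0.016],
    [0.085,-0.036,0.002,0.122,0,0,-0.016],
  ],
)

```text
clock: 1.82
tool_pos: [0.491, -0.2072, 0.1252]
eef_rot: [1.887, 2.511, -0.0]
force: [0.2, -0.6, 0.2]
finger_gap: 0.0853
```

Request:
apply_moves(
  deltas=[
    [0.085,0,0,0.024,0,0,0],
    [0.085,0,0,0.04,0,0,0],
    [0.085,0,0,0.049,0,0,0],
    [0.085,0,0,0.049,0,0,0],
  ],
)

```text
clock: 2.15
tool_pos: [0.49, -0.2054, 0.0757]
eef_rot: [-1.884, -2.51, 0.001]
force: [-0.3, 0.3, -1.1]
finger_gap: 0.0847
```

Request:
apply_moves(
  deltas=[
    [0.01,0,0,0,0,0,0],
    [0.01,0,0,0,0,0,0],
    [0.01,0,0,0,0,0,0],
    [0.01,0,0,0,0,0,0],
    [0.01,0,0,0,0,0,0],
  ],
  grip_force=70,
)

```text
clock: 2.57
tool_pos: [0.4916, -0.2051, 0.0779]
eef_rot: [1.883, 2.514, 0.0]
force: [-0.2, -0.0, -0.6]
finger_gap: 0.0249
```

Request:
apply_moves(
  deltas=[
    [0.01,0,0,0,0,0,0],
    [0.01,0,0,0,0,0,0],
    [0.01,0,0,0,0,0,0],
    [0.01,0,0,0,0,0,0],
    [0.01,0,0,0,0,0,0],
  ],
)

```text
clock: 2.98
tool_pos: [0.4914, -0.205, 0.0776]
eef_rot: [1.883, 2.514, 0.0]
force: [-2.4, 0.8, 5.5]
finger_gap: 0.0155
```

```bash
python3 - <<'E'
from h import *
s=sense();print(s["clock"],s["tool_pos"],s["force"],s["torque"],s["finger_gap"]); M=cur();print(np.degrees(np.arctan2(M[1,0],M[0,0])),M[2])
# path: lift, go to level pose ahead of slot (for TCP level, lip at slot)
E
```

```text
2.9833 [ 0.49144418 -0.2050147   0.07762838] [-2.37292947  0.81301385  5.53623232] [ 0.06524446  0.14338933 -0.07136545] 0.01548092357373359
106.32837202504001 [-2.10707919e-04  1.95241410e-04 -9.99999959e-01  7.76283778e-02]
```

```bash
cat >> h.py <<'E'
YAW=93.2;EX=np.array([np.cos(np.radians(YAW)),np.sin(np.radians(YAW)),0]);F=np.array([.5073,.2303,0]);SILL=.1235
def lip(d,h,th,yaw=YAW,sill=None):
    "TCP pose for lip d mm inside, h mm above sill, nose-down th deg"
    Rt=(R.from_euler("z",yaw,degrees=True)*R.from_euler("y",th,degrees=True)).as_matrix()
    p=F+EX*d/1000+[0,0,(sill or SILL)+h/1000]+Rt@np.array([-.115,0,.0631])
    return pose(p,down(yaw,th))
E
python3 - <<'E'
from h import *
A=cur();up=A.copy();up[2,3]=.235
plan([up],step=.02)
print();plan([lip(-60,25,0)],A=up,step=.018); print(lip(-60,25,0)[:3,3])
E
```

```text
call [[-0.0, 0.0, -0.0197, -0.0, -0.0, 0.0], [-0.0, 0.0, -0.0393, -0.0, -0.0, 0.0], [-0.0, 0.0, -0.059, -0.0, -0.0, 0.0], [-0.0, 0.0, -0.0787, -0.0, -0.0, 0.0], [-0.0, 0.0, -0.0984, -0.0, -0.0, 0.0]]
call [[-0.0, 0.0, -0.0197, -0.0, -0.0, 0.0], [-0.0, 0.0, -0.0393, -0.0, -0.0, 0.0], [-0.0, 0.0, -0.059, -0.0, -0.0, 0.0]]

call [[0.0162, 0.0065, 0.0016, 0.0, 0.0, 0.0153], [0.0324, 0.013, 0.0031, 0.0, 0.0, 0.0306], [0.0486, 0.0196, 0.0047, 0.0, 0.0, 0.0458], [0.0648, 0.0261, 0.0062, 0.0001, 0.0, 0.0611], [0.081, 0.0326, 0.0078, 0.0001, 0.0001, 0.0764]]
call [[0.0166, 0.0053, 0.0016, 0.0, 0.0, 0.0153], [0.0333, 0.0105, 0.0031, 0.0, 0.0, 0.0306], [0.0499, 0.0158, 0.0047, 0.0, 0.0, 0.0458], [0.0666, 0.0211, 0.0062, 0.0001, 0.0, 0.0611], [0.0832, 0.0263, 0.0078, 0.0001, 0.0001, 0.0764]]
call [[0.017, 0.004, 0.0016, 0.0, 0.0, 0.0153], [0.034, 0.008, 0.0031, 0.0, 0.0, 0.0306], [0.051, 0.012, 0.0047, 0.0, 0.0, 0.0458], [0.068, 0.0159, 0.0062, 0.0001, 0.0, 0.0611], [0.085, 0.0199, 0.0078, 0.0001, 0.0001, 0.0764]]
[0.51706876 0.05557287 0.2116    ]
```

Request:
apply_moves(
  deltas=[
    [0.01,0,0,-0.007,0,0,0],
    [0.01,0,0,-0.02,0,0,0],
    [0.01,0,0,-0.04,0,0,0],
    [0.01,0,0,-0.06,0,0,0],
    [0.01,0,0,-0.08,0,0,0],
  ],
)

```text
clock: 3.4
tool_pos: [0.4909, -0.2047, 0.158]
eef_rot: [-1.883, -2.514, 0.0]
force: [1.3, -0.3, -3.9]
finger_gap: 0.0152
```

Request:
apply_moves(
  deltas=[
    [0.01,0,0,-0.02,0,0,0],
    [0.01,0,0,-0.04,0,0,0],
    [0.01,0,0,-0.058,0,0,0],
    [0.01,0,0,-0.07,0,0,0],
    [0.01,0,0,-0.077,0,0,0],
  ],
)

```text
clock: 3.82
tool_pos: [0.4915, -0.2049, 0.2358]
eef_rot: [1.883, 2.513, 0.0]
force: [-0.1, 0.2, -3.9]
finger_gap: 0.0155
```

Request:
apply_moves(
  deltas=[
    [0.01,0.008,0.003,0.001,0,0,0.008],
    [0.01,0.022,0.009,0.002,0,0,0.021],
    [0.01,0.039,0.016,0.004,0,0,0.037],
    [0.01,0.056,0.023,0.005,0,0,0.053],
    [0.01,0.073,0.029,0.007,0,0,0.069],
  ],
)

```text
clock: 4.23
tool_pos: [0.4982, -0.1252, 0.2261]
eef_rot: [-1.97, -2.445, 0.001]
force: [0.1, 0.0, -2.9]
finger_gap: 0.015
```

Request:
apply_moves(
  deltas=[
    [0.01,0.017,0.005,0.002,0,0,0.015],
    [0.01,0.034,0.011,0.003,0,0,0.031],
    [0.01,0.05,0.016,0.005,0,0,0.046],
    [0.01,0.067,0.021,0.006,0,0,0.061],
    [0.01,0.083,0.026,0.008,0,0,0.076],
  ],
)

```text
clock: 4.65
tool_pos: [0.5055, -0.0385, 0.2181]
eef_rot: [-2.061, -2.369, 0.001]
force: [0.8, 0.5, -3.6]
finger_gap: 0.0154
```

```bash
python3 - <<'E'
from h import *
s=sense();print(s["clock"],s["tool_pos"],s["force"],s["torque"],s["finger_gap"],s["joint_pos"])
plan([lip(-60,14,0),lip(-40,10,8)],step=.015,ang=2)
E
```

```text
4.65 [ 0.50552398 -0.03850169  0.21808641] [ 0.76059173  0.51969454 -3.61219649] [-0.03003371 -0.06931542  0.03125934] 0.015414297289845932 [-1.67940419e-01  3.09625006e-01  1.79230075e+00  1.84021359e-04
  1.04170583e+00 -3.07070951e-01]
call [[0.0131, 0.0035, 0.0025, -0.0003, -0.0001, 0.0119], [0.0262, 0.007, 0.005, -0.0006, -0.0002, 0.0238], [0.0392, 0.0105, 0.0075, -0.0008, -0.0003, 0.0357], [0.0523, 0.014, 0.01, -0.0011, -0.0004, 0.0475], [0.0654, 0.0175, 0.0125, -0.0014, -0.0005, 0.0594]]
call [[0.0133, 0.0027, 0.0025, -0.0003, -0.0001, 0.0119], [0.0265, 0.0054, 0.005, -0.0006, -0.0002, 0.0238], [0.034, 0.0056, 0.0022, -0.0001, -0.0351, 0.0238], [0.0415, 0.0058, -0.0007, 0.0003, -0.07, 0.0238], [0.049, 0.006, -0.0035, 0.0007, -0.1049, 0.0238]]
call [[0.0071, -0.0, -0.0036, 0.0, -0.0349, -0.0]]
```

Request:
apply_moves(
  deltas=[
    [0.01,0.014,0.004,0.003,0,0,0.012],
    [0.01,0.027,0.007,0.005,0,0,0.024],
    [0.01,0.04,0.011,0.008,-0.001,0,0.036],
    [0.01,0.053,0.014,0.01,-0.001,0,0.048],
    [0.01,0.065,0.018,0.013,-0.001,0,0.059],
  ],
)

```text
clock: 5.07
tool_pos: [0.5141, 0.0281, 0.205]
eef_rot: [-2.13, -2.308, 0.001]
force: [-0.0, -1.2, -3.2]
finger_gap: 0.0149
```

Request:
apply_moves(
  deltas=[
    [0.01,0.012,0.003,0.003,0,0,0.012],
    [0.01,0.023,0.005,0.005,0,0,0.024],
    [0.01,0.032,0.006,0.002,0,-0.035,0.024],
    [0.01,0.041,0.006,-0.001,0,-0.07,0.024],
    [0.01,0.049,0.006,-0.004,0,-0.105,0.024],
  ],
)

```text
clock: 5.48
tool_pos: [0.5161, 0.077, 0.2091]
eef_rot: [2.103, 2.226, -0.112]
force: [-0.3, -0.2, -4.0]
finger_gap: 0.0155
```

Request:
apply_moves(
  deltas=[
    [0.01,0.006,0,-0.003,0,-0.03,0],
    [0.01,0.007,0,-0.004,0,-0.035,0],
    [0.01,0.007,0,-0.004,0,-0.035,0],
  ],
)

```text
clock: 5.73
tool_pos: [0.5159, 0.0843, 0.2127]
eef_rot: [2.084, 2.209, -0.145]
force: [-0.9, 0.2, -4.2]
finger_gap: 0.0154
```

```bash
python3 - <<'E'
from h import *
s=sense();print(s["clock"],s["tool_pos"],s["force"],s["torque"],s["finger_gap"]);print(delta(cur(),lip(-40,10,8)).round(4))
a=snapshot("scene")[:,:,::-1];b=snapshot("side")[:,:,::-1];cv2.imwrite("pics/sc2.png",a);cv2.imwrite("pics/sd2.png",b)
C=np.zeros((600,800,3),np.uint8)
C[:,:480]=cv2.resize(a[125:225,290:370],(480,600),interpolation=cv2.INTER_CUBIC)
C[:480,480:]=cv2.resize(b[165:285,205:285],(320,480),interpolation=cv2.INTER_CUBIC);cv2.imwrite("pics/c2.png",C)
cs=get_calibration("scene")
T=cur();L=(T@np.array([.115,0,.0631,1]))[:3];
T2=T[:3,:3]
for y in(-.04,.04):
  p=(T@np.array([.115,y,.0631,1]))[:3];q=(T@np.array([.115,y,.0366,1]))[:3];print("lip corner exp",p,((proj(cs,p)-[290,125])*6+2.5).round(),((proj(cs,q)-[290,125])*6+2.5).round())
for sill in(.1215,.1235,.1255):print(sill,[((proj(cs,F-EX*.018+[dx,0,sill])-[290,125])*6+2.5).round().tolist() for dx in(-.055,.055)])
E
```

```text
5.7333 [0.51594958 0.08432478 0.21270114] [-0.90671762  0.21851771 -4.17235959] [ 0.08608246 -0.02085271 -0.03715886] 0.015402857756714024
[ 0.0012 -0.0005  0.0005  0.0011 -0.0002  0.0023]
lip corner exp [0.47035883 0.18607559 0.1343882 ] [[291. 361.]] [[306. 315.]]
lip corner exp [0.55022889 0.1906325  0.13447471] [[356. 456.]] [[373. 408.]]
0.1215 [[[327.0, 361.0]], [[406.0, 492.0]]]
0.1235 [[[327.0, 357.0]], [[407.0, 488.0]]]
0.1255 [[[328.0, 354.0]], [[407.0, 485.0]]]
```

View pics/c2.png

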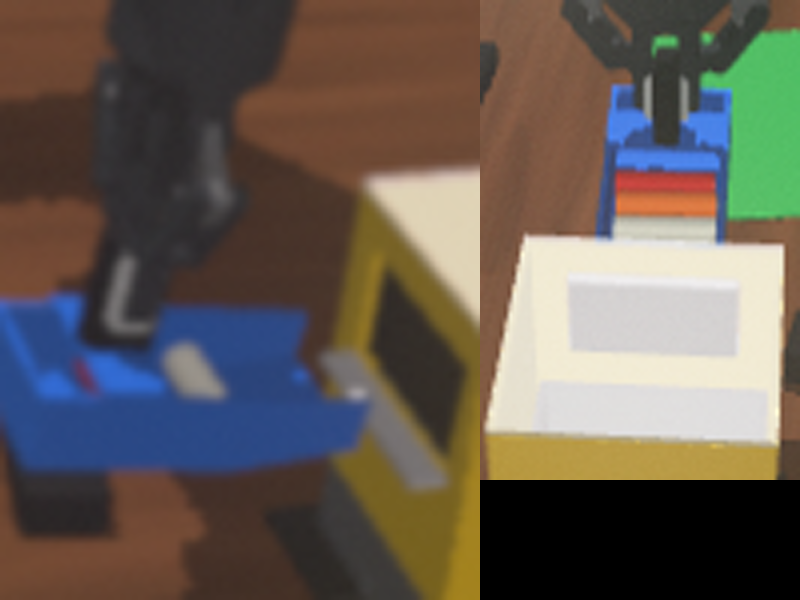

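```bash
python3 - <<'E'
from h import *
cd=get_calibration("side");T=cur()
g=lambda p:((proj(cd,p)-[205,165])*4+1.5+[480,0]).round(1).tolist()
print("tray wall top edges at lip-55mm (x local 0)",[g((T@np.array([.035,y,.0366,1]))[:3]) for y in(-.04,.04)])
print("flap corners top",[g(F+EX*.004+[dx,0,SILL+.06]) for dx in(.05,-.05)],"bottom",[g(F+EX*.004+[dx,0,SILL+.003]) for dx in(.05,-.05)])
print("head front top",[g(F+[dx,0,SILL+.086]) for dx in(.076,-.076)])
E
```

```text
tray wall top edges at lip-55mm (x local 0) [[[729.1, 172.4]], [[605.0, 167.8]]]
flap corners top [[[571.1, 270.6]], [[739.3, 283.3]]] bottom [[[574.0, 342.7]], [[737.4, 355.5]]]
head front top [[[526.7, 228.8]], [[785.0, 247.7]]]
```

Tray and box line up with the prediction: the flap is seen at 569–737 against 571–739 predicted, and the lip's near corner at (357,450). All three cells are still in the tray. Now I'll insert it.

```bash
sed -i 's/SILL=.1235/SILL=.1245/' h.py; python3 - <<'E'
from h import *
plan([lip(-10,10,8)],step=.010);print();plan([lip(41,10,8)],A=lip(-10,10,8),step=.0085);print()
P=[lip(41,10,8)]
for th,h in((14,5),(20,-1),(26,-5),(32,-9),(38,-11)): P.append(lip(40,h,th))
plan(P[1:],A=P[0],ang=2.01,step=1)
E
```

```text
call [[0.0079, -0.0002, -0.0011, 0.0003, -0.0001, 0.0002], [0.0159, -0.0003, -0.0023, 0.0006, -0.0002, 0.0005], [0.0238, -0.0005, -0.0034, 0.0009, -0.0004, 0.0007], [0.0318, -0.0006, -0.0046, 0.0012, -0.0005, 0.001]]

call [[0.0084, 0.0, -0.0012, -0.0, 0.0, -0.0], [0.0168, 0.0, -0.0024, -0.0, 0.0, -0.0], [0.0253, 0.0, -0.0035, -0.0, 0.0, -0.0], [0.0337, -0.0, -0.0047, -0.0, 0.0, -0.0], [0.0421, 0.0, -0.0059, -0.0, 0.0, -0.0]]
call [[0.0084, 0.0, -0.0012, -0.0, 0.0, -0.0]]

call [[0.0023, 0.0, -0.0022, 0.0, -0.0349, 0.0], [0.0046, -0.0, -0.0044, 0.0, -0.0698, 0.0], [0.0069, -0.0, -0.0066, 0.0, -0.1047, 0.0], [0.01, -0.0, -0.0082, -0.0, -0.1396, -0.0], [0.0131, 0.0, -0.0099, -0.0, -0.1745, -0.0]]
call [[0.0027, -0.0, -0.0021, -0.0, -0.0349, -0.0], [0.0057, -0.0, -0.0047, -0.0, -0.0698, -0.0], [0.0087, -0.0, -0.0072, -0.0, -0.1047, 0.0], [0.0116, 0.0, -0.0098, 0.0, -0.1396, 0.0], [0.015, -0.0, -0.012, -0.0, -0.1745, 0.0]]
call [[0.0029, 0.0, -0.0028, -0.0, -0.0349, 0.0], [0.0058, 0.0, -0.0056, -0.0, -0.0698, 0.0], [0.0088, -0.0, -0.0087, -0.0, -0.1047, 0.0], [0.0118, 0.0, -0.0118, -0.0, -0.1396, -0.0], [0.0148, 0.0, -0.015, 0.0, -0.1745, -0.0]]
```

Request:
apply_moves(
  deltas=[
    [0.01,0.008,0,-0.001,0,0,0],
    [0.01,0.016,0,-0.002,0,0,0],
    [0.01,0.024,0,-0.003,0.001,0,0.001],
    [0.01,0.032,-0.001,-0.0045,0.001,0,0.001],
  ],
)

```text
clock: 6.17
tool_pos: [0.5137, 0.1165, 0.2134]
eef_rot: [2.086, 2.205, -0.145]
force: [-0.1, 0.1, -4.3]
finger_gap: 0.0149
```

Request:
apply_moves(
  deltas=[
    [0.01,0.008,0,-0.0012,0,0,0],
    [0.01,0.016,0,-0.0023,0,0,0],
    [0.01,0.024,0,-0.0035,0,0,0],
  ],
)

```text
clock: 6.42
tool_pos: [0.5123, 0.1404, 0.2137]
eef_rot: [2.085, 2.205, -0.146]
force: [0.3, -5.2, -3.3]
finger_gap: 0.015
```

Request:
apply_moves(
  deltas=[
    [0.01,0.008,0,-0.0012,0,0,0],
    [0.01,0.016,0,-0.0023,0,0,0],
    [0.01,0.022,0,-0.0031,0,0,0],
    [0.01,0.026,0,-0.0036,0,0,0],
  ],
)

```text
clock: 6.75
tool_pos: [0.5107, 0.1669, 0.2133]
eef_rot: [2.085, 2.206, -0.145]
force: [-0.3, -3.3, -5.1]
finger_gap: 0.0152
```

```bash
python3 - <<'E'
from h import *
s=sense();print(s["clock"],s["tool_pos"],s["force"],s["torque"],s["finger_gap"]);print(delta(cur(),lip(41,10,8)).round(4))
a=snapshot("scene")[:,:,::-1];b=snapshot("side")[:,:,::-1]
C=np.zeros((600,800,3),np.uint8)
C[:,:480]=cv2.resize(a[125:225,300:380],(480,600),interpolation=cv2.INTER_CUBIC)
C[:480,480:]=cv2.resize(b[165:285,205:285],(320,480),interpolation=cv2.INTER_CUBIC);cv2.imwrite("pics/c3.png",C)
P=[]
for th,h in((14,5),(20,-1),(26,-5),(32,-9),(38,-11)): P.append(lip(40,h,th))
plan(P,ang=2.01,step=1)
E
```

```text
6.75 [0.51073988 0.1668753  0.2133382 ] [-0.31809004 -3.25484837 -5.11284189] [-0.87450389 -0.0690529   0.0567968 ] 0.015215199129262669
[-0.0005  0.0001  0.0004  0.0009  0.0004  0.0004]
call [[0.0021, 0.0, -0.0021, 0.0003, -0.035, 0.0001], [0.0042, 0.0001, -0.0041, 0.0007, -0.07, 0.0003], [0.0063, 0.0001, -0.0062, 0.001, -0.1051, 0.0004], [0.0094, 0.0001, -0.0078, 0.001, -0.14, 0.0004], [0.0125, 0.0001, -0.0095, 0.001, -0.1749, 0.0004]]
call [[0.0027, -0.0, -0.0021, -0.0, -0.0349, -0.0], [0.0057, -0.0, -0.0047, -0.0, -0.0698, -0.0], [0.0087, -0.0, -0.0072, -0.0, -0.1047, 0.0], [0.0116, 0.0, -0.0098, 0.0, -0.1396, 0.0], [0.015, -0.0, -0.012, -0.0, -0.1745, 0.0]]
call [[0.0029, 0.0, -0.0028, -0.0, -0.0349, 0.0], [0.0058, 0.0, -0.0056, -0.0, -0.0698, 0.0], [0.0088, -0.0, -0.0087, -0.0, -0.1047, 0.0], [0.0118, 0.0, -0.0118, -0.0, -0.1396, -0.0], [0.0148, 0.0, -0.015, 0.0, -0.1745, -0.0]]
```

View pics/c3.png

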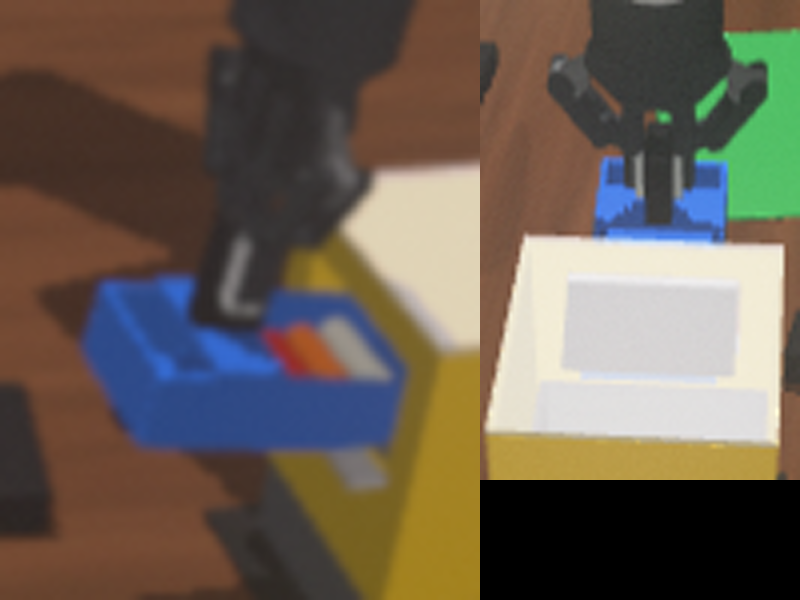

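Request:
apply_moves(
  deltas=[
    [0.01,0.002,0,-0.002,0,-0.035,0],
    [0.01,0.004,0,-0.004,0.001,-0.07,0],
    [0.01,0.0063,0,-0.006,0.001,-0.105,0],
    [0.01,0.0094,0,-0.008,0.001,-0.14,0],
    [0.01,0.0125,0,-0.0095,0.001,-0.175,0],
  ],
)

```text
clock: 7.27
tool_pos: [0.5103, 0.1797, 0.2215]
eef_rot: [1.99, 2.102, -0.316]
force: [-0.0, -2.7, -5.9]
finger_gap: 0.0155
```

```bash
python3 - <<'E'
from h import *
s=sense();print(s["clock"],s["tool_pos"],s["force"],s["torque"],s["joint_pos"])
P=[]
for th,h in((20,-1),(26,-5),(32,-9),(38,-11)): P.append(lip(40,h,th))
plan(P,ang=2.01,step=1)
E
```

```text
7.2667 [0.51027947 0.17970543 0.22154035] [-3.14906195e-03 -2.74775832e+00 -5.89404575e+00] [-0.43206542  0.00082909  0.08662771] [ 0.38753061  0.42438474  1.64647014 -0.32194468  1.19472812  0.47037499]
call [[0.0038, -0.0002, -0.0019, 0.0005, -0.0327, -0.001], [0.0068, -0.0002, -0.0044, 0.0005, -0.0677, -0.001], [0.0097, -0.0002, -0.007, 0.0005, -0.1026, -0.001], [0.0127, -0.0002, -0.0095, 0.0005, -0.1375, -0.001], [0.016, -0.0002, -0.0118, 0.0005, -0.1724, -0.001]]
call [[0.0029, 0.0, -0.0028, -0.0, -0.0349, 0.0], [0.0058, 0.0, -0.0056, -0.0, -0.0698, 0.0], [0.0088, -0.0, -0.0087, -0.0, -0.1047, 0.0], [0.0118, 0.0, -0.0118, -0.0, -0.1396, -0.0], [0.0148, 0.0, -0.015, 0.0, -0.1745, -0.0]]
```

Request:
apply_moves(
  deltas=[
    [0.01,0.0035,0,-0.002,0,-0.033,0],
    [0.01,0.0065,0,-0.0045,0,-0.068,0],
    [0.01,0.0095,0,-0.007,0,-0.103,0],
    [0.01,0.0125,0,-0.0095,0,-0.138,0],
    [0.01,0.0158,0,-0.0118,0,-0.172,0],
  ],
)

```text
clock: 7.68
tool_pos: [0.5092, 0.1987, 0.2278]
eef_rot: [1.889, 1.996, -0.469]
force: [0.2, -1.2, -3.8]
finger_gap: 0.0155
```

Request:
apply_moves(
  deltas=[
    [0.01,0.003,0,-0.003,0,-0.035,0],
    [0.01,0.006,0,-0.0055,0,-0.07,0],
    [0.01,0.009,0,-0.0085,0,-0.105,0],
    [0.01,0.012,0,-0.012,0,-0.14,0],
    [0.01,0.015,0,-0.015,0,-0.175,0],
  ],
)

```text
clock: 8.1
tool_pos: [0.5081, 0.2191, 0.2341]
eef_rot: [1.782, 1.883, -0.612]
force: [-0.3, -2.0, -3.8]
finger_gap: 0.0156
```

Request:
apply_moves(
  deltas=[
    [0.01,0,0,0,0,0,0],
    [0.01,0,0,0,0,0,0],
    [0.01,0,0,0,0,0,0],
    [0.01,0,0,0,0,0,0],
    [0.01,0,0,0,0,0,0],
  ],
)

```text
clock: 8.52
tool_pos: [0.508, 0.2184, 0.2339]
eef_rot: [1.783, 1.884, -0.611]
force: [-0.3, -0.5, -3.8]
finger_gap: 0.015
```

```bash
python3 - <<'E'
from h import *
s=sense();print(s["clock"],s["tool_pos"],s["force"],s["torque"],s["finger_gap"]);print(delta(cur(),lip(40,-11,38)).round(4))
a=snapshot("scene")[:,:,::-1];b=snapshot("side")[:,:,::-1]
C=np.zeros((600,800,3),np.uint8)
C[:,:480]=cv2.resize(a[125:225,300:380],(480,600),interpolation=cv2.INTER_CUBIC)
C[:480,480:]=cv2.resize(b[185:305,205:285],(320,480),interpolation=cv2.INTER_CUBIC);cv2.imwrite("pics/c4.png",C)
E
```

```text
8.5167 [0.50804728 0.21839715 0.23393894] [-0.31746587 -0.50720747 -3.75095726] [0.5612253  0.02907218 0.06474336] 0.014958111226308796
[ 0.0001 -0.0001 -0.0002  0.     -0.0023 -0.001 ]
```

View pics/c4.png

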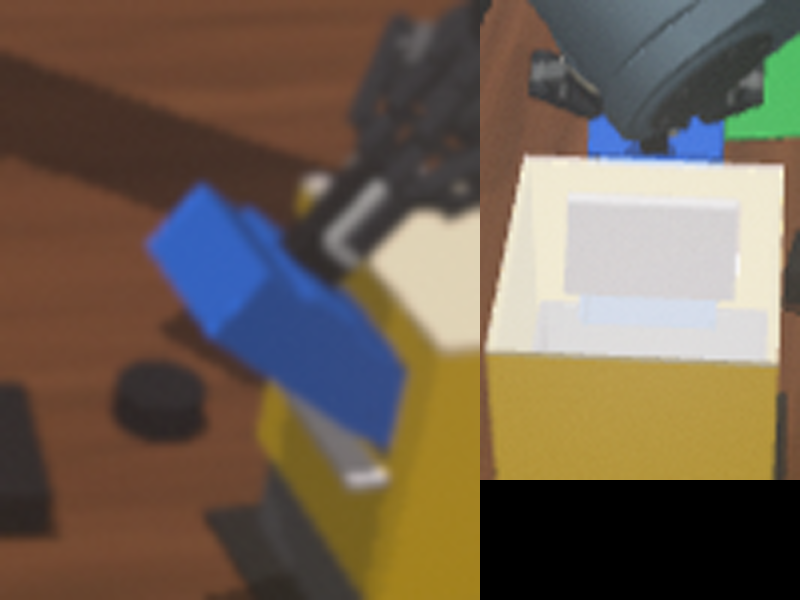

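Request:
apply_moves(
  deltas=[
    [0.01,0,0,0,0,0,0],
    [0.01,0,0,0,0,0,0],
    [0.01,0,0,0,0,0,0],
    [0.01,0,0,0,0,0,0],
    [0.01,0,0,0,0,0,0],
  ],
)

```text
clock: 9.03
tool_pos: [0.508, 0.2186, 0.2339]
eef_rot: [1.782, 1.884, -0.612]
force: [-0.3, -2.3, -4.4]
finger_gap: 0.0154
```

```bash
python3 - <<'E'
from h import *
s=sense();print(s["clock"],s["tool_pos"],s["force"],s["torque"],s["finger_gap"])
cv2.imwrite("pics/w2.png",snapshot("wrist")[:,:,::-1])
E
```

```text
9.0333 [0.50802365 0.21862303 0.23390038] [-0.33983627 -2.34859264 -4.40231026] [ 0.25050475 -0.09028828  0.02439915] 0.01536199816760607
```

View pics/w2.png

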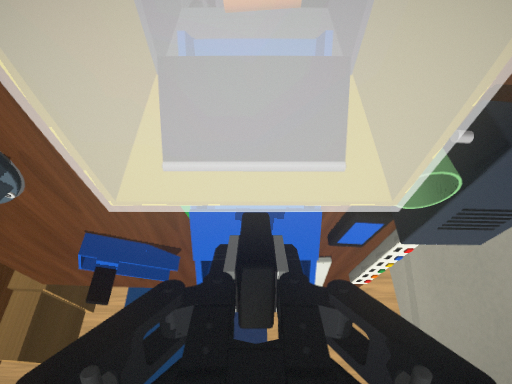

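Through the clear top, the flap rests on the tray walls and the floor by the lip is empty, at about (262,47). An orange cell lies in the base at about (262,3). I'll tip a little further and hold, to be sure the last cell is out.

```bash
python3 - <<'E'
from h import *
plan([lip(38,-12.5,41.5)],ang=1.2,step=1)
E
```

```text
call [[0.0011, -0.0, -0.0015, 0.0001, -0.0207, -0.0001], [0.0022, -0.0001, -0.003, 0.0002, -0.0415, -0.0003], [0.0033, -0.0001, -0.0045, 0.0003, -0.0622, -0.0004]]
```

Request:
apply_moves(
  deltas=[
    [0.01,0.001,0,-0.0015,0,-0.02,0],
    [0.01,0.0022,0,-0.003,0,-0.041,0],
    [0.01,0.0033,0,-0.0045,0,-0.062,0],
    [0.01,0.0033,0,-0.0045,0,-0.062,0],
    [0.01,0.0033,0,-0.0045,0,-0.062,0],
  ],
)

```text
clock: 9.5
tool_pos: [0.5076, 0.2245, 0.2349]
eef_rot: [1.742, 1.843, -0.66]
force: [-0.9, -0.4, -4.3]
finger_gap: 0.0154
```

Request:
apply_moves(
  deltas=[
    [0.01,0,0,0,0,0,0],
    [0.01,0,0,0,0,0,0],
    [0.01,0,0,0,0,0,0],
    [0.01,0,0,0,0,0,0],
    [0.01,0,0,0,0,0,0],
  ],
)

```text
clock: 9.92
tool_pos: [0.5077, 0.224, 0.2354]
eef_rot: [1.743, 1.843, -0.659]
force: [1.1, -0.8, -4.5]
finger_gap: 0.0151
```

Request:
apply_moves(
  deltas=[
    [0.01,0,0,0,0,0,0],
    [0.01,0,0,0,0,0,0],
    [0.01,0,0,0,0,0,0],
    [0.01,0,0,0,0,0,0],
    [0.01,0,0,0,0,0,0],
  ],
)

```text
clock: 10.33
tool_pos: [0.5077, 0.224, 0.2354]
eef_rot: [1.743, 1.843, -0.66]
force: [-0.4, -1.8, -3.9]
finger_gap: 0.0152
```

```bash
python3 - <<'E'
from h import *
s=sense();print(s["clock"],s["tool_pos"],s["force"],s["torque"],s["finger_gap"])
w=snapshot("wrist")[:,:,::-1];a=snapshot("scene")[:,:,::-1]
C=np.zeros((560,800,3),np.uint8)
C[:280,:800]=cv2.resize(w[0:140,60:460],(800,280),interpolation=cv2.INTER_CUBIC)
C[280:,:400]=cv2.resize(a[130:200,315:415],(400,280),interpolation=cv2.INTER_CUBIC)
cv2.imwrite("pics/c5.png",C)
E
```

```text
10.3333 [0.50768993 0.2240327  0.23537464] [-0.42026993 -1.77522569 -3.91570791] [ 0.51289358  0.07718763 -0.01146933] 0.015166417058786208
```

View pics/c5.png

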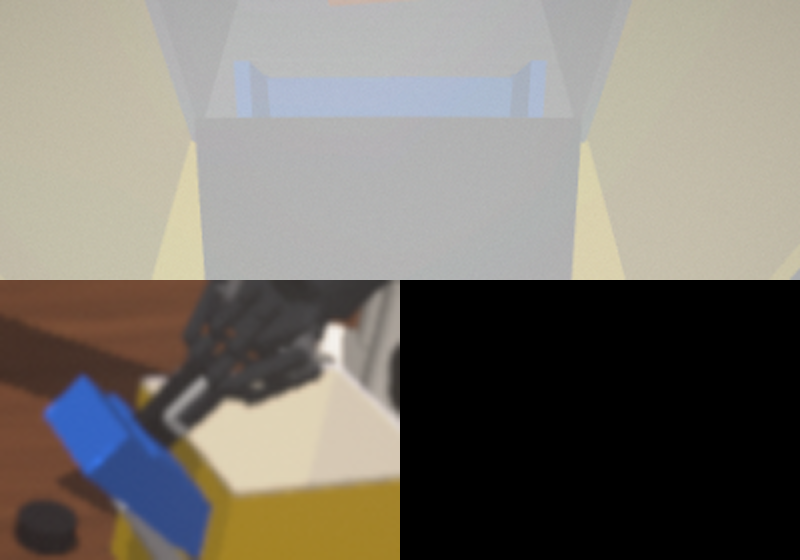

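```bash
python3 - <<'E'
from h import *
plan([lip(40,h,th) for th,h in((38,-11),(32,-9),(26,-5),(20,-1),(14,5),(8,10))],ang=2.6,step=1)
E
```

```text
call [[-0.0016, -0.0, 0.0023, 0.0001, 0.0304, -0.0002], [-0.0032, -0.0, 0.0046, 0.0002, 0.0607, -0.0004], [-0.0054, -0.0, 0.0084, 0.0002, 0.0956, -0.0004], [-0.0076, -0.0, 0.0121, 0.0002, 0.1305, -0.0004], [-0.0097, -0.0, 0.0158, 0.0002, 0.1654, -0.0004]]
call [[-0.0027, -0.0, 0.003, 0.0, 0.0349, -0.0], [-0.0054, -0.0, 0.006, 0.0, 0.0698, -0.0], [-0.0081, 0.0, 0.009, 0.0, 0.1047, -0.0], [-0.0103, -0.0, 0.0122, 0.0, 0.1396, -0.0], [-0.0126, -0.0, 0.0153, 0.0, 0.1745, -0.0]]
call [[-0.0028, -0.0, 0.0027, -0.0, 0.0349, -0.0], [-0.0054, -0.0, 0.0051, 0.0, 0.0698, 0.0], [-0.008, -0.0, 0.0074, 0.0, 0.1047, 0.0], [-0.0105, -0.0, 0.0097, 0.0, 0.1396, 0.0], [-0.0126, -0.0, 0.0126, 0.0, 0.1745, 0.0]]
call [[-0.0025, -0.0, 0.0024, 0.0, 0.0349, -0.0], [-0.005, 0.0, 0.0048, -0.0, 0.0698, -0.0]]
```

Request:
apply_moves(
  deltas=[
    [0.01,-0.0016,0,0.0023,0,0.03,0],
    [0.01,-0.0032,0,0.0046,0,0.061,0],
    [0.01,-0.0054,0,0.0084,0,0.096,0],
    [0.01,-0.0076,0,0.012,0,0.13,0],
    [0.01,-0.0097,0,0.0158,0,0.165,0],
  ],
)

```text
clock: 10.85
tool_pos: [0.5087, 0.2059, 0.2301]
eef_rot: [1.848, 1.953, -0.526]
force: [-0.3, 1.2, -5.3]
finger_gap: 0.0151
```

Request:
apply_moves(
  deltas=[
    [0.01,-0.0027,0,0.003,0,0.035,0],
    [0.01,-0.0054,0,0.006,0,0.07,0],
    [0.01,-0.008,0,0.009,0,0.105,0],
    [0.01,-0.0103,0,0.0122,0,0.14,0],
    [0.01,-0.0126,0,0.0153,0,0.175,0],
  ],
)

```text
clock: 11.27
tool_pos: [0.5098, 0.187, 0.2239]
eef_rot: [1.952, 2.063, -0.375]
force: [-0.0, -0.6, -5.4]
finger_gap: 0.0152
```

Request:
apply_moves(
  deltas=[
    [0.01,-0.0028,0,0.0027,0,0.035,0],
    [0.01,-0.0054,0,0.005,0,0.07,0],
    [0.01,-0.008,0,0.0074,0,0.105,0],
    [0.01,-0.0105,0,0.0097,0,0.14,0],
    [0.01,-0.0126,0,0.0126,0,0.175,0],
  ],
)

```text
clock: 11.68
tool_pos: [0.5106, 0.1705, 0.217]
eef_rot: [2.051, 2.167, -0.211]
force: [0.2, 0.2, -6.4]
finger_gap: 0.0153
```

Request:
apply_moves(
  deltas=[
    [0.01,-0.0025,0,0.0024,0,0.035,0],
    [0.01,-0.005,0,0.0048,0,0.07,0],
    [0.01,-0.005,0,0.0048,0,0.07,0],
  ],
)

```text
clock: 11.93
tool_pos: [0.5109, 0.1637, 0.2132]
eef_rot: [2.089, 2.205, -0.143]
force: [0.5, -2.3, -5.2]
finger_gap: 0.015
```

```bash
python3 - <<'E'
from h import *
s=sense();print(s["clock"],s["tool_pos"],s["force"],s["torque"],s["finger_gap"]);print(delta(cur(),lip(40,10,8)).round(4))
w=snapshot("wrist")[:,:,::-1];a=snapshot("scene")[:,:,::-1]
C=np.zeros((600,800,3),np.uint8)
C[:300,:400]=cv2.resize(w,(400,300),interpolation=cv2.INTER_AREA)
C[300:,:400]=cv2.resize(w[60:240,136:376],(400,300),interpolation=cv2.INTER_CUBIC)
C[:,400:]=cv2.resize(a[125:215,310:370],(400,600),interpolation=cv2.INTER_CUBIC)
cv2.imwrite("pics/c6.png",C)
plan([lip(-10,10,8),lip(-45,12,6)],step=.012)
E
```

```text
11.9333 [0.5109106  0.16374799 0.21317708] [ 0.47256775 -2.27196198 -5.2290402 ] [-0.57665413 -0.07466196  0.02857001] 0.015043993390170476
[ 0.0016  0.0001 -0.      0.0007 -0.0022 -0.0019]
call [[-0.0097, -0.0, 0.0015, 0.0002, 0.0001, -0.0003], [-0.0194, -0.0, 0.0029, 0.0003, 0.0003, -0.0005], [-0.0291, -0.0, 0.0044, 0.0005, 0.0004, -0.0008], [-0.0388, -0.0, 0.0058, 0.0007, 0.0005, -0.001], [-0.0485, -0.0, 0.0073, 0.0008, 0.0006, -0.0013]]
call [[-0.0093, -0.0, 0.0017, -0.0, 0.0087, -0.0], [-0.0185, -0.0, 0.0035, -0.0, 0.0175, -0.0], [-0.0278, 0.0, 0.0052, -0.0, 0.0262, -0.0], [-0.0371, 0.0, 0.0069, -0.0, 0.0349, -0.0]]
```

View pics/c6.png

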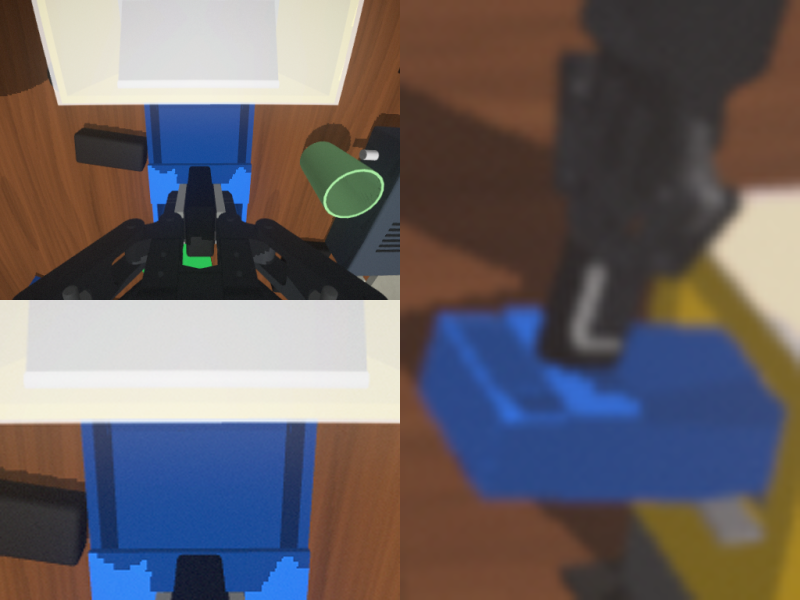

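The tray is empty: floor and rear are clear in both views, and the flap is still resting on it. Now I'll draw it out and return it to the mat.

Request:
apply_moves(
  deltas=[
    [0.01,-0.008,0,0.0012,0,0,0],
    [0.01,-0.018,0,0.0026,0,0,0],
    [0.01,-0.028,0,0.0041,0,0,0],
    [0.01,-0.038,0,0.0055,0,0,0],
    [0.01,-0.048,0,0.007,0,0,0],
  ],
)

```text
clock: 12.45
tool_pos: [0.514, 0.1159, 0.2131]
eef_rot: [2.087, 2.206, -0.143]
force: [-0.4, -0.3, -2.8]
finger_gap: 0.0154
```

Request:
apply_moves(
  deltas=[
    [0.01,-0.009,0,0.0017,0,0.009,0],
    [0.01,-0.018,0,0.0035,0,0.018,0],
    [0.01,-0.028,0,0.005,0,0.026,0],
    [0.01,-0.037,0,0.007,0,0.035,0],
  ],
)

```text
clock: 12.78
tool_pos: [0.5161, 0.0783, 0.2114]
eef_rot: [2.106, 2.225, -0.107]
force: [-1.0, -0.7, -1.8]
finger_gap: 0.0153
```

```bash
cat >> h.py <<'E'
MC=np.array([.4766,-.1923]);MY=101.6
def onmat(z):
    y=np.radians(MY);return pose([*(MC-.035*np.array([np.cos(y),np.sin(y)])),z],down(MY))
E
python3 - <<'E'
from h import *
s=sense();print(s["clock"],s["tool_pos"],s["force"],s["finger_gap"])
M=onmat(.2);M1=onmat(.085);print(M[:3,3])
plan([M],step=.03)
print();plan([M1],A=M,step=.025)
E
```

```text
12.7833 [0.516147   0.078277   0.21141476] [-0.99021225 -0.74147067 -1.8391589 ] 0.01534958750720277
[ 0.48363773 -0.22658513  0.2       ]
call [[-0.0273, -0.0045, 0.0039, -0.0005, 0.0094, -0.0134], [-0.0545, -0.009, 0.0077, -0.001, 0.0188, -0.0268], [-0.0818, -0.0135, 0.0116, -0.0016, 0.0281, -0.0401], [-0.109, -0.0179, 0.0154, -0.0021, 0.0375, -0.0535], [-0.1363, -0.0224, 0.0193, -0.0026, 0.0469, -0.0669]]
call [[-0.027, -0.0063, 0.0026, -0.0005, 0.0094, -0.0134], [-0.0541, -0.0126, 0.0051, -0.001, 0.0188, -0.0268], [-0.0811, -0.0189, 0.0077, -0.0016, 0.0281, -0.0401], [-0.1082, -0.0252, 0.0103, -0.0021, 0.0375, -0.0535], [-0.1352, -0.0315, 0.0128, -0.0026, 0.0469, -0.0669]]
call [[-0.0267, -0.0081, 0.0013, -0.0005, 0.0094, -0.0134]]

call [[0.0, -0.0, 0.023, 0.0, -0.0, 0.0], [0.0, -0.0, 0.046, 0.0, -0.0, 0.0], [0.0, -0.0, 0.069, 0.0, -0.0, 0.0], [0.0, -0.0, 0.092, 0.0, -0.0, 0.0], [0.0, -0.0, 0.115, 0.0, -0.0, 0.0]]
```

Request:
apply_moves(
  deltas=[
    [0.01,-0.02,-0.003,0.003,0,0.007,-0.01],
    [0.01,-0.05,-0.008,0.007,-0.001,0.017,-0.025],
    [0.01,-0.08,-0.013,0.011,-0.0015,0.0275,-0.039],
    [0.01,-0.109,-0.018,0.015,-0.002,0.0375,-0.0535],
    [0.01,-0.136,-0.022,0.019,-0.0026,0.047,-0.067],
  ],
)

```text
clock: 13.2
tool_pos: [0.5012, -0.061, 0.2066]
eef_rot: [2.053, 2.322, -0.059]
force: [0.3, 0.7, -1.8]
finger_gap: 0.0152
```

Request:
apply_moves(
  deltas=[
    [0.01,-0.027,-0.006,0.0026,-0.0005,0.009,-0.013],
    [0.01,-0.054,-0.0125,0.005,-0.001,0.019,-0.027],
    [0.01,-0.081,-0.019,0.008,-0.0016,0.028,-0.04],
    [0.01,-0.108,-0.025,0.01,-0.002,0.0375,-0.0535],
    [0.01,-0.135,-0.0315,0.013,-0.0026,0.047,-0.067],
  ],
)

```text
clock: 13.62
tool_pos: [0.4865, -0.1994, 0.2015]
eef_rot: [1.996, 2.416, -0.01]
force: [1.1, -0.3, -2.6]
finger_gap: 0.0153
```

Request:
apply_moves(
  deltas=[
    [0.01,-0.02,-0.006,0.001,-0.0005,0.009,-0.013],
    [0.01,-0.027,-0.008,0.001,-0.0005,0.009,-0.013],
    [0.01,-0.027,-0.008,0.001,-0.0005,0.009,-0.013],
  ],
)

```text
clock: 13.87
tool_pos: [0.4837, -0.2272, 0.2004]
eef_rot: [1.988, 2.432, -0.002]
force: [0.4, -0.5, -2.6]
finger_gap: 0.0149
```

```bash
python3 - <<'E'
from h import *
s=sense();print(s["clock"],s["tool_pos"],s["force"],s["finger_gap"])
c=get_calibration("wrist");w=snapshot("wrist")[:,:,::-1];cv2.imwrite("pics/w3.png",w)
plan([onmat(.083)],step=.025)
# mat edges seen at z=.003 vs predicted
h=cv2.cvtColor(np.ascontiguousarray(w),cv2.COLOR_BGR2HSV);m=cv2.inRange(h,(45,110,50),(80,255,255))
k,l,st,ce=cv2.connectedComponentsWithStats(m);i=1+np.argmax(st[1:,4]);ys,xs=np.where(l==i);q=onz(c,np.c_[xs,ys],.003)
print(st[i],cv2.minAreaRect((q[:,:2]*1000).astype(np.float32)))
E
```

```text
13.8667 [ 0.48372876 -0.2272124   0.20039834] [ 0.40164254 -0.46867083 -2.62602407] 0.014902249582856965
call [[-0.0001, -0.0, 0.0235, -0.0002, 0.0002, -0.0003], [-0.0002, -0.0001, 0.0469, -0.0004, 0.0004, -0.0007], [-0.0003, -0.0001, 0.0704, -0.0006, 0.0005, -0.001], [-0.0005, -0.0002, 0.0938, -0.0008, 0.0007, -0.0013], [-0.0006, -0.0002, 0.1173, -0.0011, 0.0009, -0.0017]]
[ 176    9  160   30 4379] ((452.7332763671875, -79.30944061279297), (158.9376220703125, 26.666217803955078), 11.555742263793945)
```

Request:
apply_moves(
  deltas=[
    [0.01,0,0,0.023,0,0,0],
    [0.01,0,0,0.047,0,0,0],
    [0.01,0,0,0.07,0,0,0],
    [0.01,0,0,0.094,0,0.001,-0.001],
    [0.01,0,0,0.115,0,0.001,-0.001],
  ],
)

```text
clock: 14.33
tool_pos: [0.4839, -0.224, 0.0842]
eef_rot: [-1.982, -2.436, 0.001]
force: [0.1, -1.1, -2.7]
finger_gap: 0.0153
```

Request:
apply_moves(
  deltas=[
    [0.01,0,0,0.003,0,0,0],
    [0.01,0,0,0.005,0,0,0],
    [0.01,0,0,0.007,0,0,0],
    [0.01,0,0,0.007,0,0,0],
  ],
)

```text
clock: 14.67
tool_pos: [0.4845, -0.2253, 0.0792]
eef_rot: [1.983, 2.436, -0.001]
force: [-0.7, -0.3, -3.5]
finger_gap: 0.0153
```

```bash
python3 - <<'E'
from h import *
s=sense();print(s["clock"],s["tool_pos"],s["force"],s["torque"],s["finger_gap"]);print(delta(cur(),onmat(.0776)).round(4))
E
```

```text
14.6667 [ 0.4844648  -0.22532891  0.07918818] [-0.66119685 -0.31003025 -3.47221318] [-0.04071665 -0.00299113 -0.02092406] 0.015280141632588447
[-0.0011 -0.0011  0.0016 -0.0003  0.0008  0.0017]
```

Still no contact, so I'll lower it by small steps to feel for the mat.

Request:
apply_moves(
  deltas=[
    [0.01,-0.0005,-0.0005,0.001,0,0,0],
    [0.01,-0.0005,-0.0005,0.001,0,0,0],
  ],
)

```text
clock: 14.83
tool_pos: [0.4838, -0.2262, 0.0779]
eef_rot: [1.984, 2.436, -0.001]
force: [0.4, 1.0, -3.0]
finger_gap: 0.0153
```

Request:
apply_moves(
  deltas=[
    [0.01,0,0,0.001,0,0,0],
    [0.01,0,0,0.001,0,0,0],
  ],
)

```text
clock: 15.0
tool_pos: [0.4837, -0.2263, 0.0776]
eef_rot: [-1.984, -2.436, 0.001]
force: [-6.0, 1.8, 12.9]
finger_gap: 0.0152
```

```bash
python3 - <<'E'
from h import *
s=sense();print(s["clock"],s["tool_pos"],s["force"],s["torque"],s["finger_gap"]);print(delta(cur(),onmat(.0776)).round(4))
E
```

```text
15.0 [ 0.48367642 -0.22632919  0.07763081] [-5.98561532  1.79498694 12.92873346] [ 0.26265101  0.7549902  -0.01368237] 0.015229452293724561
[-0.0002 -0.0001  0.     -0.0008  0.0005  0.0011]
```

Request:
apply_moves(
  deltas=[
    [0.01,0,0,-0.0005,0,0,0],
    [0.03,0,0,-0.0005,0,0,0],
    [0.05,0,0,-0.0005,0,0,0],
    [0.085,0,0,-0.0005,0,0,0],
    [0.085,0,0,-0.0005,0,0,0],
  ],
)

```text
clock: 15.42
tool_pos: [0.4835, -0.2261, 0.0767]
eef_rot: [-1.983, -2.435, 0.001]
force: [-1.3, -0.3, 0.3]
finger_gap: 0.0631
```

Request:
apply_moves(
  deltas=[
    [0.085,0,0,0,0,0,0],
    [0.085,0,0,0,0,0,0],
    [0.085,0,0,0,0,0,0],
    [0.085,0,0,0,0,0,0],
    [0.085,0,0,0,0,0,0],
  ],
)

```text
clock: 15.83
tool_pos: [0.4834, -0.226, 0.0766]
eef_rot: [-1.983, -2.435, 0.002]
force: [0.3, -1.1, 1.0]
finger_gap: 0.0847
```

Request:
apply_moves(
  deltas=[
    [0.085,0,0,-0.01,0,0,0],
    [0.085,0,0,-0.04,0,0,0],
    [0.085,0,0,-0.075,0,0,0],
    [0.085,0,0,-0.11,0,0,0],
    [0.085,0,0,-0.14,0,0,0],
  ],
)

```text
clock: 16.25
tool_pos: [0.4837, -0.226, 0.2197]
eef_rot: [1.984, 2.436, -0.001]
force: [0.5, 0.4, -0.1]
finger_gap: 0.0849
```

Request:
apply_moves(
  deltas=[
    [0.085,0.01,0,-0.03,0,0,0],
    [0.085,0.03,0,-0.03,0,0,0],
    [0.085,0.05,0,-0.03,0,0,0],
    [0.085,0.05,0,-0.03,0,0,0],
    [0.085,0.05,0,-0.03,0,0,0],
  ],
)

```text
clock: 16.67
tool_pos: [0.4736, -0.1766, 0.2475]
eef_rot: [-1.982, -2.437, 0.001]
force: [0.9, -0.3, 0.3]
finger_gap: 0.0852
```

```bash
python3 - <<'E'
from h import *
s=sense();print(s["clock"],s["tool_pos"],s["force"],s["finger_gap"])
c=get_calibration("wrist");w=np.ascontiguousarray(snapshot("wrist")[:,:,::-1]);a=snapshot("scene")[:,:,::-1];b=snapshot("side")[:,:,::-1]
np.save("w4.npy",c["pose"]);cv2.imwrite("pics/w4.png",w)
C=np.zeros((600,800,3),np.uint8)
C[:300,:400]=cv2.resize(w,(400,300),interpolation=cv2.INTER_AREA)
C[300:,:400]=cv2.resize(a,(400,300),interpolation=cv2.INTER_AREA)
C[:300,400:]=cv2.resize(b,(400,300),interpolation=cv2.INTER_AREA)
C[300:,400:]=cv2.resize(w[100:250,170:370],(400,300),interpolation=cv2.INTER_CUBIC)
cv2.imwrite("pics/c7.png",C)
h=cv2.cvtColor(w,cv2.COLOR_BGR2HSV)
m=cv2.inRange(h,(45,110,50),(80,255,255));k,l,st,ce=cv2.connectedComponentsWithStats(m);i=1+np.argmax(st[1:,4]);ys,xs=np.where(l==i);q=onz(c,np.c_[xs,ys],.003)
print("mat",cv2.minAreaRect((q[:,:2]*1000).astype(np.float32)))
x,y,W,H=st[i,:4];r=np.zeros_like(m);r[y:y+H,x:x+W]=255
m=cv2.inRange(h,(100,120,40),(125,255,255))&r;k,l,st,ce=cv2.connectedComponentsWithStats(m);i=1+np.argmax(st[1:,4]);ys,xs=np.where(l==i);q=onz(c,np.c_[xs,ys],.041)
print("tray",cv2.minAreaRect((q[:,:2]*1000).astype(np.float32)))
E
```

```text
16.6667 [ 0.47355762 -0.17662975  0.24752348] [ 0.94141266 -0.26771941  0.28948772] 0.08522805981256228
mat ((476.302001953125, -192.64993286132812), (159.71612548828125, 259.213134765625), 11.71306324005127)
tray ((475.9676208496094, -191.6396484375), (78.7894515991211, 160.4232940673828), 12.019261360168457)
```

View pics/c7.png

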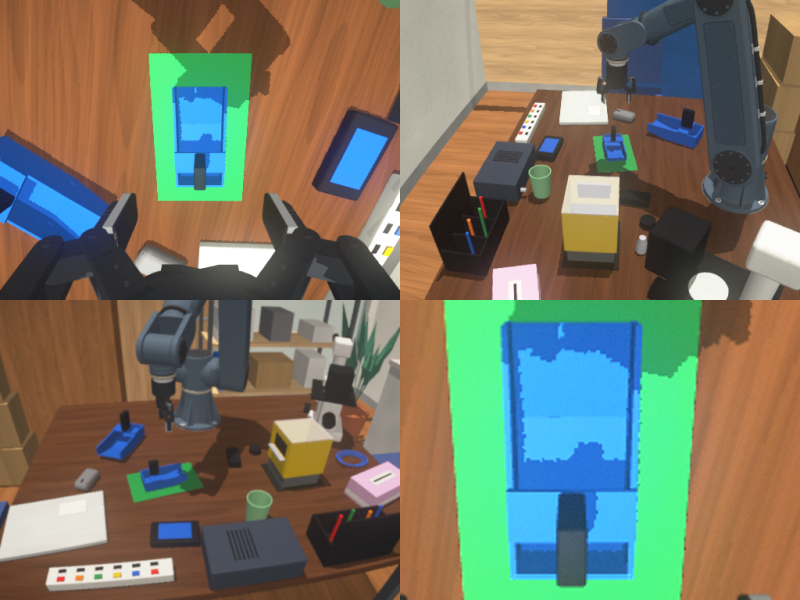

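```bash
python3 -c "from bench import *; print(sign_off())"
```

```text
the job is handed in; nothing more can be done
None
```

The job is done and handed in at 16.7 s of the 61 s. I gripped the tray by its handle, pushed the flap open with its lip and tipped it to 38°, then to 41.5°. I kept the flap held open until the tray looked empty. Then I drew the tray out and set it back on the mat.

**Checks that agreed**
- **Tray empty:** the camera showed no cell on the tray floor while it still held the flap open. The wrist load fell from about 3.7 N to about 2.4 N, with readings noisy by about 0.5 N.
- **Tray placed:** it stands on the mat with its centre about 1 mm from the mat's centre and 0.3° off its direction. It made contact at the expected height.
- **Forces:** the highest reading at the end of a move was about 14 N, on setting the tray down. Contact with the box read about 5 N.
- **Rest of the scene:** the box front looks as it did before the pour, with the flap shut. The bystander objects look unmoved in the pictures, though I did not measure them.

**Checks that were incomplete**
- **Cells in the base:** I saw only the orange cell there. That the red and white cells are there too rests on the empty tray, the lost weight and no cells showing on the desk.
- **Load with the flap on the tray:** this did not clearly drop after the pour (about 5.2 N, against 5.1–5.9 N before). I relied on the pictures and the reading once clear of the box.
- **Sill height:** this came from the cameras, at about 0.1245 m above the desk, and was not felt with the lip.

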